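# Press the gauge pins home in datum order

### The arm

A 7-joint arm with a two-finger parallel gripper is mounted at the origin on the work surface. World frame = base frame: x ahead of the robot, y to its left, z up, the work surface at z = 0. Lengths are in mm, angles in rad, forces in N, time in s.
With the tool pointing down it reaches from about 400 to 875 mm from the base axis. Payload 4.4 kg.
Tool frame: the origin (TCP) lies at the very end of the fingers, on their centre line; the grasp point (between the pads) lies 19 mm behind it; z points along the fingers, y is the line along which they close (so a half turn about z gives the same grasp; the last joint's range is limited). The gripper opens to 85 mm and grips with 20 to 120 N. Pads are 22 mm wide; open, the fingers measure 114 mm over their backs; the gripper's body (76 mm by 85 mm) begins 54 mm behind the grasp point. The pads swing forward as they close: fully open they stand 13 mm farther back than shut.
Start: joints at [1.217, 0.628, 0.038, 1.517, -0.027, 0.996, -0.02], TCP at [184.527, -623.272, 193.313] pointing down, gripper open.
Joint ranges: [-3.06, 3.06], [-0.37, 2.12], [-1.25, 1.32], [0.18, 2.47], [-1.1, 4.24], [0.23, 1.98], [-2.94, 2.94]. Speed limits (rad/s): [2.57, 2.57, 3.14, 3.14, 3.14, 3.14, 3.14].

### API

Orientations are given as a rotation vector (axis times angle).
In Python, from rig import sensors, cams, job_done gives the robot as it stands.
- The arm moves only by the tool jog_arm, never from a script. Its argument "steps" is text: rows parted by semicolons, each of 6 numbers parted by spaces: the shift along the tool's x, y, z in mm, then the turn, a rotation vector about the tool's x, y, z in rad. In form: tx ty tz wx wy wz; .... A call has 1 to 8 rows; each row shifts and turns the commanded pose from where the row before left it, along the tool's axes as they then stand; what a row does not reach is not made up. A row lasts 1/12 s, in which the tool goes at most 41.7 mm and 7.16 degrees, less where a joint would pass 70% of its speed; a pose out of reach is approached as far as the arm can. A call with a gripper value outside its range is refused whole. "grip" is the closure, from -1 (fully open) to 1 (shut), so that 0 is half open, set as the call begins (left out, the last holds). The fingers move at their own pace and stop on an object; the grip force is fixed at half the most. Time passes only in rows, so rows that do not move let the fingers close. It gives the time, the measured TCP pose, the force, the opening and the grip force at its end, in the units of the state.
- sensors.observe(): the state, without advancing time (a new reading comes with each control period).
- cams.camera(name): name is "scene" or "top" or "wrist"; returns the picture (420x560x3 uint8, red, green, blue); there is no depth.
- cams.get_calibration(name): a dict with "fov_y" (degrees; the focal length in pixels is half the picture's height over the tangent of half this angle, whatever the lens; pixels are square), "cx", "cy" (the principal point, pixels), "k1" (the pictures are not rectified: a ray, as slopes to the right and down, at radius r is drawn at 1 + k1 r^2 times it, then the intrinsics apply), "rvec" (rotation vector, rad) and "tvec" (3), from world to camera coordinates, as OpenCV has them; the wrist camera has in their place "tool_from_camera" (4x4, takes a point from camera to tool coordinates, whose origin is the TCP and whose axes are the flange's). Camera axes: x right, y down, z forward; pixel columns grow to the right and rows downward; lengths in mm; the calibration is good to about 2 mm. A picture is of the moment at which its call begins: read the wrist's pose just before it. get_calibration takes no time and is no camera call.
- job_done(): hands the job in; it is judged then, once.
Trained networks look in the newest picture that a camera, given by its name, has taken for a name from the list of things; names that differ only in an ending like _2 or _b are one class to them, and where a whole thing is asked for, a point or a joint stands for the part that bears it (a point fixed in the world has none). Each returns a list of dicts, best first, with "confidence" (0 to 1); they miss things now and then, are a little off and sometimes report something else, mostly with a low value. They report only what shows in the picture. A call takes as long as a camera call.
- cams.trace(camera, thing): "pixels" (420x560 bool, what is visible of it) and "uv" ([column, row] in pixels, amid what is visible of it).
The state is a dict: "time_s": time; "joints": joint angles; "joint_vel": joint speeds; "joint_torque": joint torques, N m; "eef_pos": TCP position; "tool_rot": TCP orientation; "force": force on the tool from outside, world axes, zero at the start; "torque": the same for the moment, N m; "finger_gap": finger opening in mm; "grasp_force": force on a finger pad.
Only numpy, scipy, OpenCV 4.12 (cv2) and the standard library are available. Lean on these libraries where they do the work, as an engineer would, in place of code of your own. Each camera call takes 0.05 s, during which the arm holds its last target. There are 200 camera calls.

### The job

Check the holes of the galvanised bracket in the checking gauge: with the fingertips lightly press each of its three pins straight down until its head sits fully home on its bush, first the locating pin with the big round head, then the slot pin with the bar-shaped head, and last the check pin with the small round head in the middle. The pins stay down by themselves; do not pinch a head, pull a pin up or press harder than it needs. Leave everything else on the bench where it is.

Things in the scene. Friction and masses are not known exactly. Their poses are not given: they have to be found in the camera images.
- gauge: Checking gauge fixed to the bench: base 200 mm (its x) by 300 mm (its y), turned up to 0.5 rad. A galvanised channel bracket is clamped on it; over that, along y, runs a steel bridge (46 x 268 mm, top 100 mm up) with brass bushes at y = -70, 0, +70 mm, tops 105 mm up, carrying the pins. Two toggle clamps at +x, under 98 mm high. Origin: centre of the base's underside, at bench level.
- loc_pin (a joint): Travel of the locating pin, the one with the big round head, 44 mm across. Slides straight down: 0 fully raised, 0.022 m fully home (head on its bush). Starts 4 to 8 mm down; slides against a steady drag of about 4 N plus 12 N per m/s, no spring, stays where left; a rubber washer under the head gives about 1 mm per 8 N.
- loc_pin_top (a point): Centre of the flat top of the locating pin's big round black head (44 mm diameter, 12 mm high); it is in one of the two outer bushes, either one. Moves down with the pin; fully home it is 119 mm above the bench. Its z axis is up.
- slot_pin (a joint): Travel of the slot pin, the one with the bar-shaped head. Slides straight down: 0 fully raised, 0.022 m fully home (head on its bush). Starts 4 to 8 mm down; slides against a steady drag of about 4 N plus 12 N per m/s, no spring, stays where left; a rubber washer under the head gives about 1 mm per 8 N.
- slot_pin_top (a point): Centre of the flat top of the slot pin's bar-shaped black head (60 mm along the gauge's x, 16 mm along its y, 12 mm high); it is in the other outer bush. Fully home it is 119 mm above the bench. Its z axis is up.
- check_pin (a joint): Travel of the check pin, the one with the small round head, 22 mm across. Slides straight down: 0 fully raised, 0.022 m fully home (head on its bush). Starts 4 to 8 mm down; slides against a steady drag of about 4 N plus 12 N per m/s, no spring, stays where left; a rubber washer under the head gives about 1 mm per 8 N.
- check_pin_top (a point): Centre of the flat top of the check pin's small round black head (22 mm diameter, 12 mm high); always in the middle bush. Fully home it is 119 mm above the bench. Its z axis is up.
- spray_can: Bystander: upright aerosol can, 54 mm diameter, 190 mm tall, standing on the bench beside the gauge. Origin: centre of its underside.
- can_cap: Bystander: white plastic cap of an aerosol can, 52 mm diameter, 34 mm high, on the bench. Origin: centre of its underside.
- spare_bracket: Bystander: loose galvanised U bracket, 90 x 90 mm, 60 mm high, open side up, on the bench. Origin: centre of its underside.
- screwdriver: Bystander: screwdriver, about 200 mm long, lying on the bench along its own x. Origin: centre of its underside.

How it is judged (in metres and radians):
On the way, in this order (a step that is already met when the one before it is completed fails the run):
1. the locating pin is pressed fully home (within 2.5 mm) (value of joint loc_pin above 0.0195 m), for 0.2 s.
2. the slot pin is pressed fully home (within 2.5 mm) (value of joint slot_pin above 0.0195 m), for 0.2 s.
3. the check pin is pressed fully home (within 2.5 mm) (value of joint check_pin above 0.0195 m), for 0.2 s.
At the end, for the whole second after the job is handed in: All three pins are fully home (each head within 2.5 mm of its bush), and the aerosol can, cap, spare bracket and screwdriver are within 15 mm of where they stood (value of joint each of loc_pin, slot_pin, check_pin above 0.0195 m and distance of each of spray_can, can_cap, spare_bracket, screwdriver from where it was at the start of the episode below 0.015 m); the robot touches nothing.
It fails at once if the slot pin goes down (more than 14 mm) before the locating pin is home (value of joint slot_pin above 0.014 m and value of joint loc_pin below 0.0195 m).
It fails at once if the check pin goes down (more than 14 mm) before both other pins are home (value of joint check_pin above 0.014 m and value of joint any of loc_pin, slot_pin below 0.0195 m).
It fails at once if the fingers press on anything with more than 35 N (contact force between the fingers and anything else above 35 N).
It fails at once if a pin is pulled up (to less than 2 mm down) or its head is taken between the fingers (value of joint any of loc_pin, slot_pin, check_pin below 0.002 m or distance between the grasp point and loc_pin_top below 0.008 m or distance between the grasp point and slot_pin_top below 0.008 m or distance between the grasp point and check_pin_top below 0.008 m).
It fails at once if the aerosol can, cap, spare bracket or screwdriver is moved by more than 15 mm (distance of any of spray_can, can_cap, spare_bracket, screwdriver from where it was at the start of the episode above 0.015 m).
It also fails if it takes over 48 s, if anything falls off the work surface, if the arm or the gripper's body presses on something with over 40 N, if the wrist force passes 120 N, or if a joint passes its speed limit or range.

## Working session

There is one attempt and no reset: what is moved stays moved. The work goes in short steps, Python scripts to look and compute and a tool call to move; the robot and the scene stay as the last step left them, time stands still between calls to the robot, and variables do not carry over. Pictures are saved under pics/ and viewed, at most 10 in all, crops included, and the job is handed in when it is done.

Besides the shell and the picture viewer there is one more tool, called after "Emit:" by a JSON object that holds its "fn" and its "kwargs", one argument or row to a line. jog_arm: Moves the arm, as the interface text tells. Its arguments: {"type":"object","properties":{"steps":{"type":"string"},"grip":{"type":"number"}},"required":["steps"]}

```bash
mkdir -p pics
cat > h.py <<'E'
import numpy as np, cv2
from rig import sensors, cams
from scipy.spatial.transform import Rotation as R
def ray(cam,uv,st=None):
    c=cams.get_calibration(cam); f=210/np.tan(np.radians(c["fov_y"])/2)
    K=np.array([[f,0,c["cx"]],[0,f,c["cy"]],[0,0,1]]); 
    p=cv2.undistortPoints(np.array([[uv]],float),K,np.array([c["k1"],0,0,0.]))[0,0]
    d=np.array([p[0],p[1],1])
    if "rvec" in c:
        r=R.from_rotvec(np.ravel(c["rvec"])).as_matrix(); return -r.T@np.ravel(c["tvec"]), r.T@d
    T=np.array(c["tool_from_camera"]); r=R.from_rotvec(st["tool_rot"]).as_matrix()
    return np.array(st["eef_pos"])+r@T[:3,3], r@T[:3,:3]@d
def atz(cam,uv,z,st=None):
    o,d=ray(cam,uv,st); return o+d*(z-o[2])/d[2]
def near(rays):
    A=0;b=0
    for o,d in rays:
        d=d/np.linalg.norm(d);P=np.eye(3)-np.outer(d,d);A=A+P;b=b+P@o
    return np.linalg.solve(A,b)
E
python3 - <<'E'
from h import *
st=sensors.observe();print({k:np.round(v,3) for k,v in st.items()})
for n in("scene","top"):
    im=cams.camera(n);cv2.imwrite(f"pics/{n}0.png",im[...,::-1])
    for t in("loc_pin_top","slot_pin_top","check_pin_top","spray_can","can_cap","spare_bracket","screwdriver","gauge"):
        for q in cams.trace(n,t)[:2]:
            print(n,t,round(q["confidence"],2),np.round(q["uv"],1),q["pixels"].sum(),np.round(atz(n,q["uv"],133),0))
E
```

```text
{'time_s': np.float64(0.0), 'joints': array([ 1.217,  0.629,  0.038,  1.518, -0.027,  0.996, -0.02 ]), 'joint_vel': array([-0.   ,  0.001,  0.   ,  0.001,  0.001, -0.001, -0.002]), 'joint_torque': array([-0.0000e+00, -5.6339e+01,  1.2260e+00, -1.9344e+01,  1.1000e-02,
        1.1000e-02,  0.0000e+00]), 'eef_pos': array([ 184.297, -622.552,  192.383]), 'tool_rot': array([-3.107e+00, -4.500e-01,  1.000e-03]), 'force': array([ 0.624, -0.643,  0.137]), 'torque': array([-0.   ,  0.009, -0.011]), 'grasp_force': np.float64(0.0), 'finger_gap': np.float64(85.343)}
scene loc_pin_top 0.63 [338.5 237. ] 280 [481. 184. 133.]
scene loc_pin_top 0.55 [288.3 202.7] 294 [487.  54. 133.]
scene slot_pin_top 0.7 [338.2 236.9] 272 [481. 184. 133.]
scene check_pin_top 0.46 [315.1 218.8] 94 [480. 121. 133.]
scene spray_can 0.65 [391.9 296.8] 2195 [515. 339. 133.]
scene can_cap 0.62 [285.1 182. ] 373 [450.   6. 133.]
scene spare_bracket 0.62 [230.  207.6] 1762 [581. -19. 133.]
scene screwdriver 0.73 [420.1 280.3] 577 [451. 355. 133.]
scene screwdriver 0.27 [392.9 298. ] 2246 [516. 342. 133.]
scene gauge 0.94 [309.7 262. ] 10775 [564. 186. 133.]
top loc_pin_top 0.76 [275.2 222.8] 311 [483.  53. 133.]
top slot_pin_top 0.61 [211.8 221. ] 198 [485. 194. 133.]
top spray_can 0.9 [148.4 212.8] 991 [501. 337. 133.]
top screwdriver 0.66 [170.2 279.6] 379 [354. 282. 133.]
top gauge 0.86 [246.6 224.1] 9256 [479. 116. 133.]
top gauge 0.24 [276.9 221.4] 306 [486.  49. 133.]
```

Run:
```python
from h import *
a=cv2.imread("pics/scene0.png")[130:340,180:460];b=cv2.imread("pics/top0.png")[150:300,110:390]
cv2.imwrite("pics/both.png",cv2.resize(np.vstack([a]),(800,600),interpolation=cv2.INTER_CUBIC))
cv2.imwrite("pics/topc.png",cv2.resize(b,(800,429),interpolation=cv2.INTER_CUBIC))
```

```text
(no output)
```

View pics/both.png

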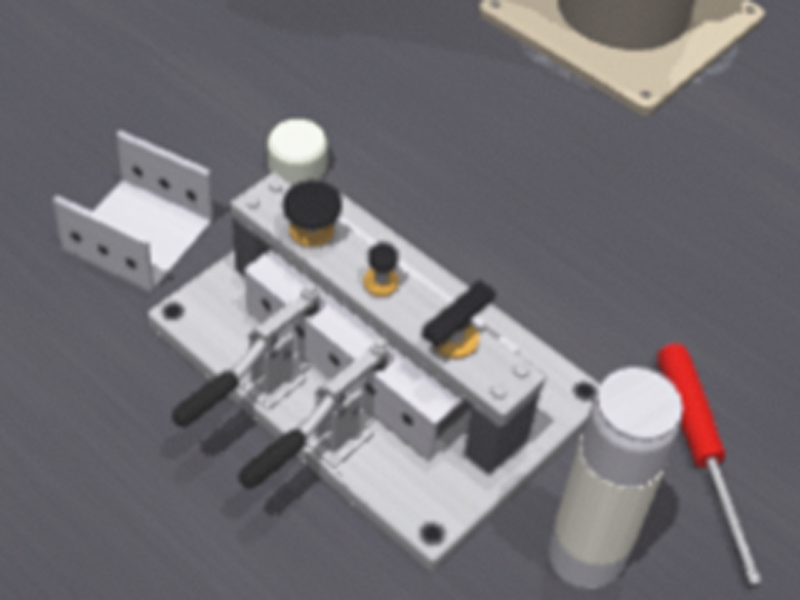

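View pics/topc.png

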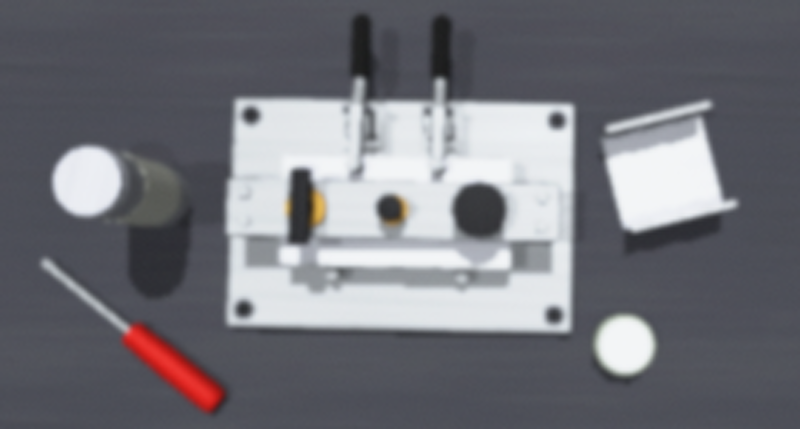

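The loc pin (big round) is on the right in the top view, crop (480,210). The slot bar is at (300,205) and the check pin at (390,209). The gauge is almost unrotated, and the can stands beyond the slot end. I'm starting the approach now with the fingers shut.

Emit:
{"fn": "jog_arm", "kwargs": {
  "steps": "0 0 -10 0 0 0.096; 0 0 -10 0 0 0.096; 0 0 -10 0 0 0.0956; 25 -25 0 0 0 0; 25 -25 0 0 0 0; 25 -25 0 0 0 0; 25 -25 0 0 0 0; 25 -25 0 0 0 0",
  "grip": 1
}}

```text
time_s: 1.57
eef_pos: [310.5, -497.0, 223.5]
tool_rot: [3.141, -0.0, 0.0]
force: [0.9, -0.9, 0.9]
finger_gap: -0.1
grasp_force: 0.0
```

Emit:
{"fn": "jog_arm", "kwargs": {
  "steps": "15 -35 0 0 0 0; 15 -35 0 0 0 0; 15 -35 0 0 0 0; 15 -35 0 0 0 0; 15 -35 0 0 0 0; 15 -35 0 0 0 0; 15 -35 0 0 0 0; 15 -35 0 0 0 0"
}}

```text
time_s: 2.23
eef_pos: [430.0, -216.5, 223.7]
tool_rot: [3.141, 0.0, 0.001]
force: [0.7, -0.5, 0.2]
finger_gap: 0.1
grasp_force: 0.0
```

Emit:
{"fn": "jog_arm", "kwargs": {
  "steps": "5 -35 0 0 0 0; 5 -35 0 0 0 0; 5 -35 0 0 0 0; 5 -35 0 0 0 0; 5 -35 0 0 0 0; 0 -25 0 0 0 0; 0 0 0 0 0 0; 0 0 0 0 0 0"
}}

```text
time_s: 2.9
eef_pos: [454.5, -16.9, 223.5]
tool_rot: [-3.141, -0.006, -0.001]
force: [-0.8, -1.3, -0.1]
finger_gap: -0.1
grasp_force: 0.0
```

```bash
cat > look.py <<'E'
from h import *
import sys
st=sensors.observe();print(np.round(st["eef_pos"],1))
im=cams.camera("wrist");cv2.imwrite(f"pics/{sys.argv[1]}.png",im[...,::-1])
for t in("loc_pin_top","slot_pin_top","check_pin_top"):
    for q in cams.trace("wrist",t)[:2]:
        print(t,round(q["confidence"],2),np.round(q["uv"],1),q["pixels"].sum(),*[np.round(atz("wrist",q["uv"],z,st)[:2],1) for z in(119,135)])
E
python3 look.py w1
```

```text
[454.5 -16.9 223.5]
loc_pin_top 0.65 [ 13.7 159.7] 1955 [479.1 196. ] [482.  183.9]
loc_pin_top 0.55 [191.5 158.1] 2631 [479.5  49.3] [482.4  45.5]
slot_pin_top 0.78 [ 14.8 157.9] 1968 [480.5 194.7] [483.4 182.7]
slot_pin_top 0.4 [330.1 240.1] 1940 [410.8 -62.1] [417.6 -59.6]
check_pin_top 0.84 [ 96.7 160. ] 766 [478.3 125.5] [481.2 117.5]
check_pin_top 0.29 [150.1 120.2] 49297 [508.8  79.4] [510.1  74. ]
```

View pics/w1.png

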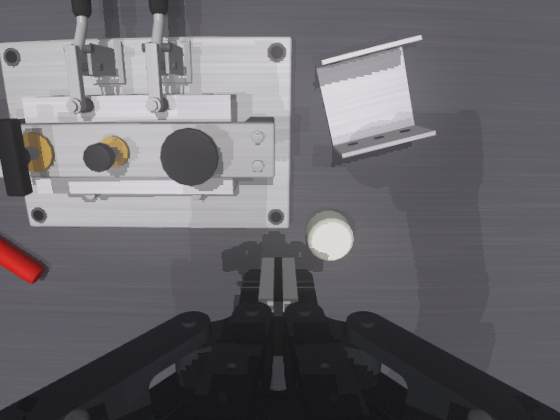

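The wrist view shows the loc head at (190,157), check head at (98,157) and bar at (15,158), all in line along y. I'll move above the loc head and look from close by.

Emit:
{"fn": "jog_arm", "kwargs": {
  "steps": "8 -20 0 0 0 0; 8 -20 0 0 0 0; 8 -20 10 0 0 0; 3.5 -5 20 0 0 0; 0 0 15 0 0 0; 0 0 0 0 0 0; 0 0 0 0 0 0"
}}

```text
time_s: 3.68
eef_pos: [481.4, 45.4, 177.9]
tool_rot: [3.141, -0.003, -0.003]
force: [-0.5, 0.3, 0.1]
finger_gap: -0.0
grasp_force: 0.0
```

```bash
python3 look.py w2
python3 - <<'E'
from h import *
for n in("scene","top"):
    cams.camera(n)
    for t in("loc_pin_top","slot_pin_top","check_pin_top"):
        for q in cams.trace(n,t)[:2]: print(n,t,round(q["confidence"],2),np.round(q["uv"],1),np.round(atz(n,q["uv"],135),1))
E
```

```text
[481.4  45.4 177.9]
loc_pin_top 0.75 [272.  210.9] 3354 [478.2  48. ] [483.5  47.7]
slot_pin_top 0.86 [ 60.9 205.9] 2666 [482.1 195.3] [487.2 185.1]
slot_pin_top 0.25 [194.6 150.9] 62138 [519.5  98.2] [522.1  94.6]
check_pin_top 0.82 [165.  211.9] 913 [477.6 121.6] [483.  116.4]
scene loc_pin_top 0.79 [288.6 201.5] [485.8  53.  135. ]
scene slot_pin_top 0.75 [396.3 298.4] [513.2 347.2 135. ]
scene slot_pin_top 0.6 [339.3 239.1] [485.3 189.9 135. ]
top slot_pin_top 0.67 [212.  223.3] [479.7 193.  135. ]
```

View pics/w2.png

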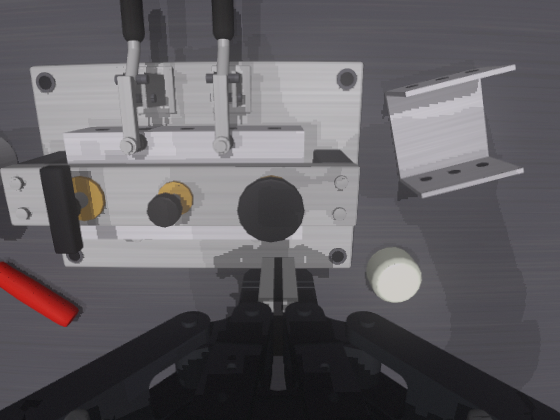

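The fingertips are just short of the loc head, which is at (272,210). Its centre is about (483,47.7), so I'll correct by 2 mm and descend.

Emit:
{"fn": "jog_arm", "kwargs": {
  "steps": "2 -2 10 0 0 0; 0 0 15 0 0 0; 0 0 8 0 0 0; 0 0 3 0 0 0; 0 0 2 0 0 0; 0 0 2 0 0 0; 0 0 2 0 0 0; 0 0 0 0 0 0"
}}

```text
time_s: 4.95
eef_pos: [484.0, 48.8, 136.3]
tool_rot: [-3.142, -0.0, -0.0]
force: [-0.2, -0.0, 0.3]
finger_gap: -0.1
grasp_force: 0.0
```

Emit:
{"fn": "jog_arm", "kwargs": {
  "steps": "0 0 1.5 0 0 0; 0 0 1.5 0 0 0; 0 0 1.5 0 0 0; 0 0 1.5 0 0 0; 0 0 0 0 0 0"
}}

```text
time_s: 5.37
eef_pos: [483.7, 48.8, 130.1]
tool_rot: [3.142, 0.0, -0.001]
force: [0.2, -0.1, -0.8]
finger_gap: -0.5
grasp_force: 0.0
```

Emit:
{"fn": "jog_arm", "kwargs": {
  "steps": "0 0 1.5 0 0 0; 0 0 1.5 0 0 0; 0 0 1.5 0 0 0; 0 0 0.5 0 0 0; 0 0 0 0 0 0"
}}

```text
time_s: 5.78
eef_pos: [483.8, 48.8, 125.1]
tool_rot: [3.142, 0.0, -0.001]
force: [-0.4, 0.9, -0.6]
finger_gap: 0.3
grasp_force: 0.0
```

```bash
python3 look.py w3
```

```text
[483.8  48.8 125.1]
loc_pin_top 0.74 [272.7 239. ] 4213 [482.   50.2] [488.7  50. ]
slot_pin_top 0.64 [ 21.  249.3] 3617 [474.8 194.5] [482.1 181.9]
check_pin_top 0.6 [139.4 248.3] 1505 [476.2 124.4] [483.4 117.7]
```

View pics/w3.png

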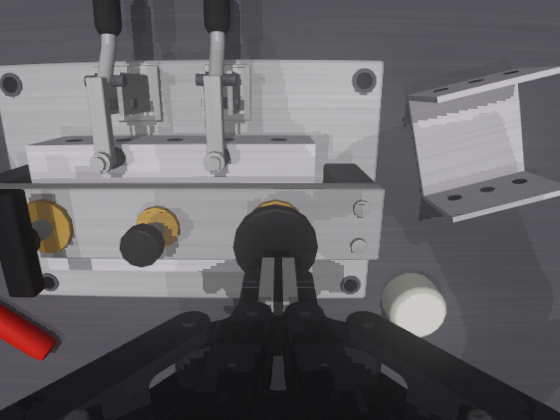

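The fingertips are on the head, tips at (278,262) against a head centred near (276,247). I'll keep pressing while watching the force.

Emit:
{"fn": "jog_arm", "kwargs": {
  "steps": "0 0 1.5 0 0 0; 0 0 1.5 0 0 0; 0 0 1.5 0 0 0"
}}

```text
time_s: 6.23
eef_pos: [483.9, 48.8, 120.7]
tool_rot: [-3.142, -0.0, -0.0]
force: [-0.7, 0.2, -0.4]
finger_gap: -0.2
grasp_force: 0.0
```

Emit:
{"fn": "jog_arm", "kwargs": {
  "steps": "0 0 0.7 0 0 0; 0 0 0.7 0 0 0; 0 0 0 0 0 0"
}}

```text
time_s: 6.48
eef_pos: [483.8, 48.7, 119.2]
tool_rot: [3.142, 0.0, -0.0]
force: [0.1, 0.2, -0.4]
finger_gap: -0.4
grasp_force: 0.0
```

Emit:
{"fn": "jog_arm", "kwargs": {
  "steps": "0 0 0.7 0 0 0; 0 0 0.7 0 0 0; 0 0 0.7 0 0 0"
}}

```text
time_s: 6.73
eef_pos: [484.0, 48.8, 117.3]
tool_rot: [-3.142, -0.0, -0.0]
force: [-0.4, 0.2, -0.7]
finger_gap: -0.2
grasp_force: 0.0
```

```bash
python3 look.py w4
python3 - <<'E'
import cv2,numpy as np
from h import *
im=cams.camera("scene");cv2.imwrite("pics/s4.png",cv2.resize(im[150:270,230:390,::-1],(800,600),interpolation=cv2.INTER_CUBIC))
E
```

```text
[484.   48.8 117.3]
loc_pin_top 0.75 [274.5 242.7] 4069 [483.4  49.2] [490.3  49.1]
slot_pin_top 0.76 [ 13.9 261.3] 2971 [471.3 194.4] [479.2 181.2]
check_pin_top 0.56 [134.5 253.6] 1664 [476.8 124.2] [484.3 117.3]
check_pin_top 0.3 [ 20.2 341.1] 1616 [417.5 203.9] [430.3 189.9]
```

View pics/s4.png

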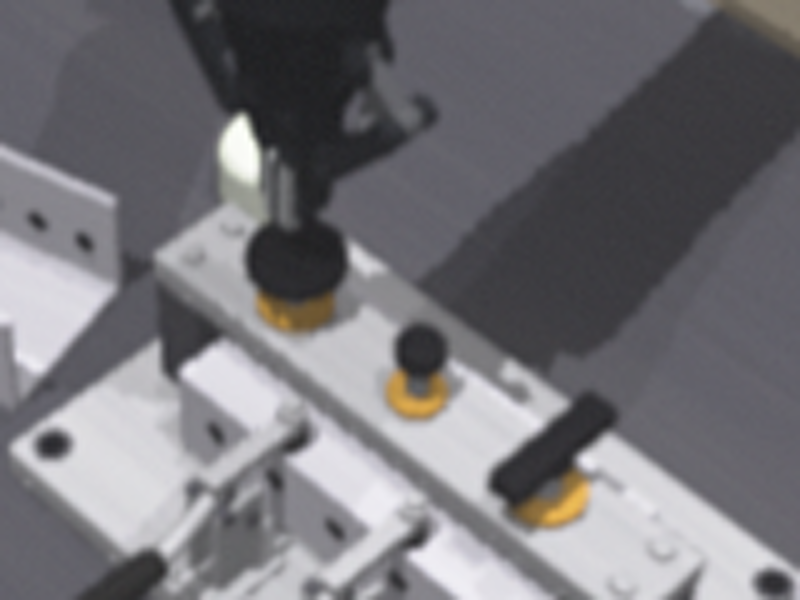

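Run:
```python
from h import *
st=sensors.observe();print(np.round(st["eef_pos"],1),np.round(st["force"],2))
c=cams.get_calibration("scene");f=210/np.tan(np.radians(c["fov_y"])/2)
K=np.array([[f,0,c["cx"]],[0,f,c["cy"]],[0,0,1]])
def pj(P): return cv2.projectPoints(np.array(P,float).reshape(-1,1,3),np.ravel(c["rvec"]),np.ravel(c["tvec"]),K,np.array([c["k1"],0,0,0.]))[0].reshape(-1,2)
e=np.array(st["eef_pos"])
u=pj([e,e+[0,0,19],[484,48,119],[484,48,135],[506,48,135],[462,48,135],[484,118,135],[484,188,135]])
print(np.round((u-[230,150])*5,0))
w=cams.get_calibration("wrist");T=np.linalg.inv(np.array(w["tool_from_camera"]));print(np.round(w["tool_from_camera"],2))
f=210/np.tan(np.radians(w["fov_y"])/2);K=np.array([[f,0,w["cx"]],[0,f,w["cy"]],[0,0,1]])
print(cv2.projectPoints(np.array([[0,0,0],[0,0,-19],[11,0,0],[-11,0,0],[11,14,0.]]),cv2.Rodrigues(T[:3,:3])[0],T[:3,3],K,np.array([w["k1"],0,0,0.]))[0].reshape(-1,2))
a=cv2.imread("pics/w4.png")[180:330,180:380];cv2.imwrite("pics/w4c.png",cv2.resize(a,(800,600),interpolation=cv2.INTER_CUBIC))
```

```text
[483.9  48.8 117.4] [-1.47  0.25 -1.13]
[[288. 279.]
 [289. 248.]
 [287. 275.]
 [287. 249.]
 [249. 276.]
 [325. 222.]
 [412. 342.]
 [545. 441.]]
[[  -0.     -0.95   -0.3    75.91]
 [   1.     -0.      0.      1.25]
 [  -0.     -0.3     0.95 -179.75]
 [   0.      0.      0.      1.  ]]
[[275.28390342 240.37237542]
 [275.04489957 255.85310798]
 [275.23757827 220.76037196]
 [275.32956936 259.28731958]
 [302.22990087 220.74994124]]
```

View pics/w4c.png

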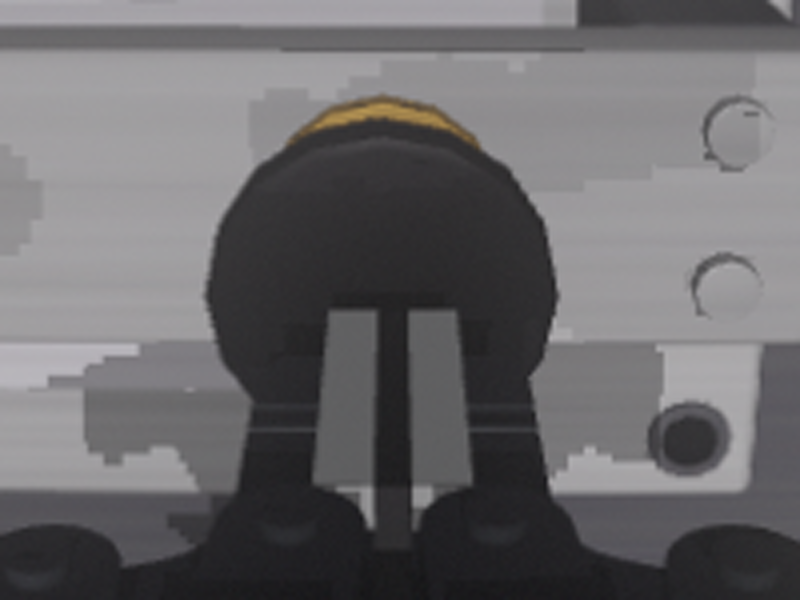

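The scene crop shows the loc head still centred near (297,259), unmoved. The grey fingertips end at about (283,228), well above the projected TCP at (288,279). I'll triangulate the real tips.

Run:
```python
from h import *
st=sensors.observe();e=np.array(st["eef_pos"])
a=ray("wrist",(278.7,255),st);b=ray("scene",(286.6,195.6))
p=near([a,b]);print("tip-tcp",np.round(p-e,1),"miss",[round(float(np.linalg.norm(np.cross(p-o,d/np.linalg.norm(d)))),1) for o,d in(a,b)])
# head top centre: wrist (275.5,252), scene (289.3,201.8)
a=ray("wrist",(275.5,250),st);b=ray("scene",(289.3,201.5));p=near([a,b]);print("head",np.round(p,1))
im=cv2.imread("pics/s4.png")[80:340,180:440];cv2.imwrite("pics/s4c.png",cv2.convertScaleAbs(cv2.resize(im,(600,600),interpolation=cv2.INTER_CUBIC),alpha=2.5,beta=20))
```

```text
tip-tcp [ 4.4 -1.2 31.5] miss [1.8, 1.8]
head [481.4  49.1 127.4]
```

View pics/s4c.png

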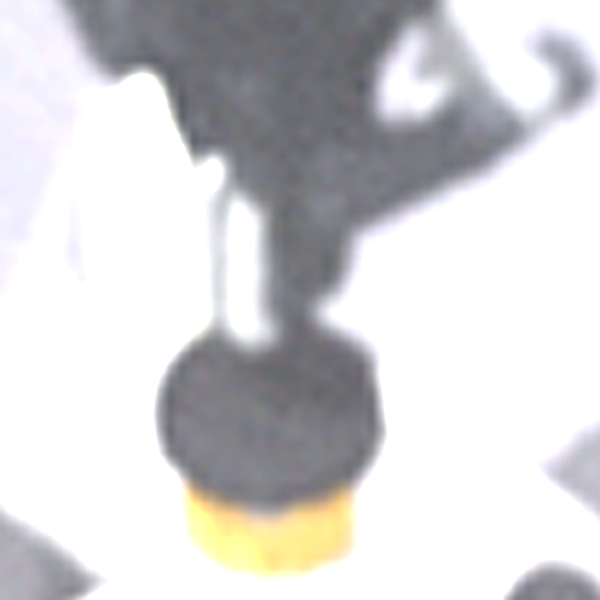

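```bash
python3 - <<'E'
import cv2,numpy as np
I=[cv2.imread(f"pics/w{k}.png",0).astype(int) for k in(1,2,3,4)]
for r in range(216,276,4):
    print(r,' '.join('/'.join(f"{im[r,c]:3d}" for im in I) for c in(250,262,270,278,286,300,312)))
E
python3 - <<'E'
from h import *
st=sensors.observe();print(st["time_s"],np.round(st["joints"],3),np.round(st["force"],2),np.round(st["torque"],2),np.round(st["joint_torque"],2),st["finger_gap"])
E
```

```text
216 175/ 57/ 52/144 175/ 53/ 56/ 60  91/ 51/ 53/ 70  71/ 51/ 55/ 65 188/ 52/ 53/ 63 107/ 58/ 49/134  93/172/143/142
220 175/ 57/ 58/ 52 175/ 52/ 53/ 57 110/ 50/ 50/ 56  70/ 50/ 52/ 54 190/ 52/ 51/ 50 103/ 56/ 51/ 47 127/171/143/144
224 172/ 55/ 52/ 59 172/ 51/ 51/ 55 184/ 52/ 48/ 50 132/ 51/ 48/ 53 187/ 52/ 50/ 53 103/ 97/ 48/ 51 128/171/154/145
228 113/ 55/ 50/ 53 114/ 53/ 48/ 52 122/ 53/ 48/ 50 118/ 53/ 48/ 48 119/ 53/ 46/ 49 105/193/ 49/ 50 167/171/ 45/143
232  97/ 55/ 50/ 54  98/ 53/ 48/ 50  78/ 51/ 46/ 48  80/ 51/ 44/ 47 103/ 52/ 44/ 47 104/192/ 48/ 47 188/172/ 49/ 47
236  97/181/ 50/ 50  84/ 53/ 47/ 48  81/ 52/ 44/ 46  79/ 50/ 44/ 45 104/ 53/ 43/ 46 106/195/ 46/ 48 207/169/ 50/ 48
240  97/163/ 48/ 50  82/ 62/ 46/ 48  78/ 51/ 44/ 45  79/ 49/ 42/ 44 106/116/ 42/ 44 106/174/ 44/ 46 213/173/ 50/ 48
244  72/160/ 47/ 48  76/110/ 45/ 44  78/111/ 42/ 42  79/110/ 43/ 43  80/111/ 42/ 43  81/172/ 43/ 46 210/173/ 48/ 48
248  70/106/ 46/ 47  73/107/ 43/ 44  74/106/ 42/ 44  76/106/ 42/ 41  77/107/ 41/ 43  78/121/ 42/ 45 162/163/ 45/ 47
252  68/111/ 46/ 44  72/111/ 41/ 41  75/111/ 36/ 40  74/110/ 33/ 40  76/110/ 36/ 40 101/122/ 42/ 43 131/123/ 47/ 46
256  67/109/ 47/ 46  72/109/ 41/ 41  73/109/ 33/ 36  74/108/ 35/ 35  75/108/ 35/ 34 102/122/ 42/ 43  79/122/ 48/ 45
260  66/110/ 44/ 46 102/101/ 87/ 87 108/ 97/ 96/ 96  47/ 43/ 37/ 38 109/ 98/ 96/ 96  78/123/ 36/ 38  80/124/ 47/ 48
264  64/106/ 47/ 43 106/ 99/ 92/ 92 108/ 98/ 96/ 96  46/ 42/ 36/ 35 109/ 97/ 96/ 95  74/118/ 35/ 34  75/119/ 59/ 45
268  67/ 69/ 40/ 37 108/ 97/ 96/ 96 108/ 97/ 96/ 96  44/ 41/ 33/ 35 109/ 98/ 95/ 95  77/ 76/ 36/ 34  78/ 74/129/ 44
272  44/ 43/ 43/ 43 108/ 96/ 96/ 96 107/ 97/ 94/ 95  42/ 43/ 35/ 36 108/ 97/ 94/ 96  51/ 44/ 39/ 41 101/ 66/120/ 42
6.9833 [-0.15   0.512 -0.011  2.043  0.01   0.587 -1.739] [-1.47  0.25 -1.13] [-0.01  0.02 -0.02] [-0.000e+00 -4.361e+01  4.700e-01 -1.277e+01  1.000e-02  0.000e+00
 -0.000e+00] 0.027988539742141702
```

The wrist pictures put the visible tips well short of the nominal TCP, and no force has shown yet. I'll keep going down in fine steps with the force as guide.

Emit:
{"fn": "jog_arm", "kwargs": {
  "steps": "0 0 1 0 0 0; 0 0 1 0 0 0; 0 0 1 0 0 0"
}}

```text
time_s: 7.23
eef_pos: [483.9, 48.8, 114.2]
tool_rot: [3.142, 0.0, -0.0]
force: [0.5, 0.1, -0.6]
finger_gap: 0.1
grasp_force: 0.0
```

Run:
```python
from h import *
st=sensors.observe();e=np.array(st["eef_pos"]);print(np.round(e,1),np.round(st["force"],2))
im=cams.camera("wrist");cv2.imwrite("pics/w5.png",im[...,::-1]);g=cv2.cvtColor(im,cv2.COLOR_RGB2GRAY)
print(g[244:264:2,[262,270,286]].T)
im=cams.camera("scene");cv2.imwrite("pics/s5.png",im[...,::-1])
a=cv2.imread("pics/scene0.png");b=im[...,::-1]
A=cv2.resize(a[170:240,260:345],(400,330),interpolation=cv2.INTER_CUBIC);B=cv2.resize(b[170:240,260:345],(400,330),interpolation=cv2.INTER_CUBIC)
cv2.imwrite("pics/cmp.png",cv2.convertScaleAbs(np.hstack([A,B]),alpha=1.6,beta=10))
```

```text
[483.9  48.8 114.2] [ 0.47  0.14 -0.57]
[[46 45 45 44 40 37 39 86 87 89]
 [44 43 43 43 38 37 35 95 96 97]
 [44 43 43 42 35 36 36 95 96 96]]
```

View pics/cmp.png

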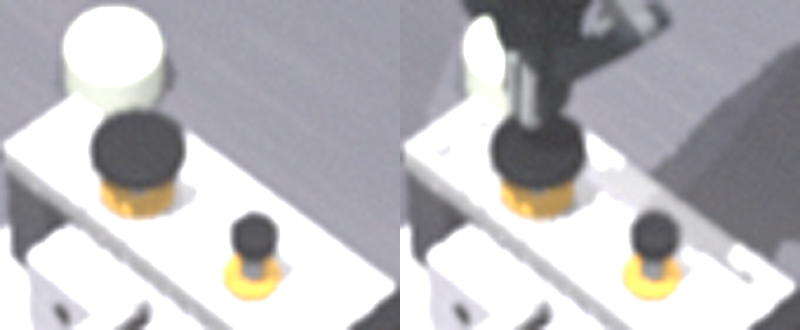

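The loc head is unchanged from the start: left (138,145) against right (537,148). The tips at (530,122) are still above it, so I'll keep going down.

Emit:
{"fn": "jog_arm", "kwargs": {
  "steps": "0 0 1 0 0 0; 0 0 1 0 0 0; 0 0 1 0 0 0; 0 0 1 0 0 0"
}}

```text
time_s: 7.67
eef_pos: [483.9, 48.8, 110.2]
tool_rot: [-3.142, -0.0, -0.0]
force: [0.9, 0.6, -0.6]
finger_gap: -0.0
grasp_force: 0.0
```

Emit:
{"fn": "jog_arm", "kwargs": {
  "steps": "0 0 1 0 0 0; 0 0 1 0 0 0; 0 0 1 0 0 0"
}}

```text
time_s: 7.92
eef_pos: [483.9, 48.8, 107.2]
tool_rot: [3.142, 0.0, -0.0]
force: [-0.4, 0.6, 1.1]
finger_gap: -0.0
grasp_force: 0.0
```

Emit:
{"fn": "jog_arm", "kwargs": {
  "steps": "0 0 1 0 0 0; 0 0 1 0 0 0; 0 0 1 0 0 0"
}}

```text
time_s: 8.17
eef_pos: [483.9, 48.8, 104.2]
tool_rot: [3.142, 0.0, 0.0]
force: [0.0, 0.9, 0.2]
finger_gap: 0.1
grasp_force: 0.0
```

```bash
cat > chk.py <<'E'
from h import *
st=sensors.observe();e=np.array(st["eef_pos"]);print(np.round(e,1),np.round(st["force"],2))
im=cams.camera("wrist");g=cv2.cvtColor(im,cv2.COLOR_RGB2GRAY);cv2.imwrite(f"pics/w{e[2]:.0f}.png",im[...,::-1])
print("w col270 r240-264",g[240:264:2,270])
b=cams.camera("scene")[...,::-1].astype(int);a=cv2.imread("pics/scene0.png").astype(int)
cv2.imwrite(f"pics/s{e[2]:.0f}.png",b)
for n,c0,c1,r0,r1 in(("loc",275,303,190,218),("chk",305,325,210,235),("slot",325,356,222,262)):
    f=lambda m:((m[r0:r1,c0:c1,2]-m[r0:r1,c0:c1,0])>60).sum()
    print(n,"brass px",f(a),f(b))
print("col285 r196-216",a[196:217,285].mean(1).astype(int),b[196:217,285].mean(1).astype(int))
E
python3 chk.py
```

```text
[483.9  48.8 104.2] [0.03 0.86 0.2 ]
w col270 r240-264 [47 46 46 45 44 43 38 38 39 96 96 97]
loc brass px 22 29
chk brass px 62 64
slot brass px 67 72
col285 r196-216 [ 47  50  50  49  51  49  49  49  51  51  49  49  45  54  71  80  85  99
 110 121 152] [ 89  87  83  64  45  40  41  43  43  46  46  45  43  53  70  80  85 100
 112 125 159][ WARN:0@2.161] global loadsave.cpp:1063 imwrite_ Unsupported depth image for selected encoder is fallbacked to CV_8U.
```

Emit:
{"fn": "jog_arm", "kwargs": {
  "steps": "0 0 1 0 0 0; 0 0 1 0 0 0; 0 0 1 0 0 0; 0 0 1 0 0 0"
}}

```text
time_s: 8.6
eef_pos: [483.9, 48.7, 100.2]
tool_rot: [3.142, 0.0, 0.0]
force: [-0.8, 0.2, 0.5]
finger_gap: -0.4
grasp_force: 0.0
```

Emit:
{"fn": "jog_arm", "kwargs": {
  "steps": "0 0 1 0 0 0; 0 0 1 0 0 0; 0 0 1 0 0 0"
}}

```text
time_s: 8.85
eef_pos: [483.9, 48.8, 97.2]
tool_rot: [-3.142, -0.0, -0.0]
force: [0.7, 0.4, -0.1]
finger_gap: 0.1
grasp_force: 0.0
```

Emit:
{"fn": "jog_arm", "kwargs": {
  "steps": "0 0 1 0 0 0; 0 0 1 0 0 0; 0 0 1 0 0 0"
}}

```text
time_s: 9.1
eef_pos: [484.0, 48.8, 94.4]
tool_rot: [-3.142, -0.0, -0.0]
force: [-0.4, 0.2, 3.4]
finger_gap: -0.0
grasp_force: 1.6
```

```bash
python3 chk.py 2>/dev/null
```

```text
[484.   48.8  94.4] [-0.43  0.23  3.38]
w col270 r240-264 [51 50 49 46 45 43 43 43 44 95 96 96]
loc brass px 22 22
chk brass px 62 64
slot brass px 67 71
col285 r196-216 [ 47  50  50  49  51  49  49  49  51  51  49  49  45  54  71  80  85  99
 110 121 152] [ 84  85  86  87  86  84  70  54  43  43  47  49  42  46  63  75  83  94
 108 124 158]
```

Contact: 3.4 N at TCP z ≈ 94.5, so the real tips are about 40 mm behind the reported TCP. I'll press the remaining 14–18 mm.

Emit:
{"fn": "jog_arm", "kwargs": {
  "steps": "0 0 1 0 0 0; 0 0 1 0 0 0; 0 0 1 0 0 0; 0 0 1 0 0 0; 0 0 1 0 0 0"
}}

```text
time_s: 9.62
eef_pos: [483.9, 48.8, 89.3]
tool_rot: [3.142, 0.0, 0.0]
force: [-1.6, -0.1, 2.7]
finger_gap: -0.2
grasp_force: 1.6
```

Emit:
{"fn": "jog_arm", "kwargs": {
  "steps": "0 0 1 0 0 0; 0 0 1 0 0 0; 0 0 1 0 0 0; 0 0 1 0 0 0"
}}

```text
time_s: 9.95
eef_pos: [483.9, 48.8, 85.2]
tool_rot: [-3.142, -0.0, -0.0]
force: [-0.4, 0.6, 2.5]
finger_gap: 0.1
grasp_force: 1.6
```

Emit:
{"fn": "jog_arm", "kwargs": {
  "steps": "0 0 1 0 0 0; 0 0 1 0 0 0; 0 0 1 0 0 0"
}}

```text
time_s: 10.2
eef_pos: [483.9, 48.8, 82.2]
tool_rot: [-3.142, -0.0, -0.0]
force: [-0.5, -0.0, 2.6]
finger_gap: 0.2
grasp_force: 1.6
```

Emit:
{"fn": "jog_arm", "kwargs": {
  "steps": "0 0 0.7 0 0 0; 0 0 0.7 0 0 0; 0 0 0 0 0 0"
}}

```text
time_s: 10.45
eef_pos: [483.9, 48.8, 80.8]
tool_rot: [-3.142, -0.0, 0.0]
force: [-1.3, -0.5, 2.1]
finger_gap: 0.2
grasp_force: 1.3
```

Emit:
{"fn": "jog_arm", "kwargs": {
  "steps": "0 0 0.7 0 0 0; 0 0 0.7 0 0 0; 0 0 0 0 0 0"
}}

```text
time_s: 10.7
eef_pos: [484.0, 48.8, 79.9]
tool_rot: [-3.142, -0.0, -0.0]
force: [-2.1, 0.2, 8.7]
finger_gap: 0.1
grasp_force: 4.3
```

```bash
python3 chk.py 2>/dev/null
```

```text
[484.   48.8  79.9] [-2.13  0.25  8.72]
w col270 r240-264 [52 51 50 48 48 45 46 44 43 96 96 97]
loc brass px 22 0
chk brass px 62 64
slot brass px 67 69
col285 r196-216 [ 47  50  50  49  51  49  49  49  51  51  49  49  45  54  71  80  85  99
 110 121 152] [ 74  84  86  84  85  88  94  98  97  97  87  67  50  46  47  47  46  42
  52  79 117]
```

The force rose to 8.7 N with no brass visible under the loc head, so it is on its washer. I'll add a touch, hold, then lift and go to the slot pin.

Emit:
{"fn": "jog_arm", "kwargs": {
  "steps": "0 0 0.5 0 0 0; 0 0 0 0 0 0; 0 0 0 0 0 0; 0 0 0 0 0 0"
}}

```text
time_s: 11.13
eef_pos: [484.0, 48.8, 79.7]
tool_rot: [-3.142, -0.0, -0.001]
force: [-1.3, -0.4, 9.8]
finger_gap: 0.1
grasp_force: 5.1
```

Emit:
{"fn": "jog_arm", "kwargs": {
  "steps": "0 0 -10 0 0 0; 0 0 -15 0 0 0; 0 0 -15 0 0 0; 0 -25 0 0 0 0; 1 -25 0 0 0 0; 0 -20 0 0 0 0; 0 0 0 0 0 0"
}}

```text
time_s: 11.72
eef_pos: [484.9, 124.1, 118.9]
tool_rot: [-3.138, -0.01, -0.001]
force: [-0.8, -0.0, 0.2]
finger_gap: 0.4
grasp_force: 0.0
```

```bash
python3 look.py w9
python3 - <<'E'
from h import *
print("can top",np.round(atz("top",(140.5,213.4),190),0))
E
python3 chk.py 2>/dev/null
```

```text
[484.9 124.1 118.9]
loc_pin_top 0.65 [414.8 239.9] 4888 [485.6  49.9] [492.2  56.4]
slot_pin_top 0.63 [146.4 250. ] 4179 [478.6 193.5] [485.9 187.2]
check_pin_top 0.68 [286.3 247.4] 1055 [480.9 118.3] [488.  118.7]
can top [495. 334. 190.]
[484.6 117.7 118.7] [-0.18 -0.02  0.14]
w col270 r240-264 [57 53 53 52 52 46 45 46 44 97 98 98]
loc brass px 22 0
chk brass px 62 54
slot brass px 67 72
col285 r196-216 [ 47  50  50  49  51  49  49  49  51  51  49  49  45  54  71  80  85  99
 110 121 152] [105 118  93  56  44  46  46  47  48  46  47  47  47  47  48  48  45  46
  60  83 116]
```

The loc head stays home. The slot bar's centre is about (485,188), so I'll move over it and press.

Emit:
{"fn": "jog_arm", "kwargs": {
  "steps": "0 -20 0 0 0 0; 0 -25 0 0 0 0; 0 -15 0 0 0 0; 0 -10 5 0 0 0; 0 0 5 0 0 0; 0 0 5 0 0 0; 0 0 2 0 0 0; 0 0 0 0 0 0"
}}

```text
time_s: 12.68
eef_pos: [484.3, 186.7, 101.1]
tool_rot: [3.14, -0.003, -0.003]
force: [-0.5, 0.0, -1.2]
finger_gap: 0.0
grasp_force: 0.0
```

Emit:
{"fn": "jog_arm", "kwargs": {
  "steps": "0 0 1.5 0 0 0; 0 0 1.5 0 0 0; 0 0 1.5 0 0 0; 0 0 1 0 0 0; 0 0 1 0 0 0"
}}

```text
time_s: 13.1
eef_pos: [485.2, 188.2, 95.8]
tool_rot: [3.141, -0.0, 0.001]
force: [-0.4, -1.6, 3.3]
finger_gap: -0.2
grasp_force: 1.6
```

Emit:
{"fn": "jog_arm", "kwargs": {
  "steps": "0 0 1 0 0 0; 0 0 1 0 0 0; 0 0 1 0 0 0; 0 0 1 0 0 0"
}}

```text
time_s: 13.43
eef_pos: [485.1, 188.4, 91.5]
tool_rot: [3.141, -0.0, 0.001]
force: [1.0, -3.0, 4.0]
finger_gap: 0.2
grasp_force: 1.6
```

Emit:
{"fn": "jog_arm", "kwargs": {
  "steps": "0 0 1 0 0 0; 0 0 1 0 0 0; 0 0 1 0 0 0; 0 0 1 0 0 0; 0 0 1 0 0 0"
}}

```text
time_s: 13.85
eef_pos: [485.0, 188.8, 86.4]
tool_rot: [-3.142, -0.0, -0.0]
force: [0.7, -2.4, 4.3]
finger_gap: 0.3
grasp_force: 1.6
```

Emit:
{"fn": "jog_arm", "kwargs": {
  "steps": "0 0 1 0 0 0; 0 0 1 0 0 0; 0 0 1 0 0 0; 0 0 1 0 0 0"
}}

```text
time_s: 14.18
eef_pos: [485.0, 188.8, 82.4]
tool_rot: [-3.142, -0.0, -0.0]
force: [1.2, -2.5, 3.1]
finger_gap: -0.2
grasp_force: 1.6
```

Emit:
{"fn": "jog_arm", "kwargs": {
  "steps": "0 0 0.8 0 0 0; 0 0 0.7 0 0 0; 0 0 0.7 0 0 0; 0 0 0 0 0 0"
}}

```text
time_s: 14.52
eef_pos: [485.0, 188.8, 80.4]
tool_rot: [-3.141, -0.0, -0.0]
force: [0.6, -2.7, 4.6]
finger_gap: -0.3
grasp_force: 2.5
```

Emit:
{"fn": "jog_arm", "kwargs": {
  "steps": "0 0 0.7 0 0 0; 0 0 0.5 0 0 0; 0 0 0 0 0 0; 0 0 0 0 0 0; 0 0 0 0 0 0"
}}

```text
time_s: 14.93
eef_pos: [485.1, 188.9, 79.8]
tool_rot: [-3.141, -0.0, -0.001]
force: [-0.0, -2.7, 10.6]
finger_gap: -0.0
grasp_force: 4.7
```

The slot pin is home at 10.6 N. Now the check pin.

Emit:
{"fn": "jog_arm", "kwargs": {
  "steps": "0 0 -10 0 0 0; 0 0 -15 0 0 0; 0 0 -14 0 0 0; 0 20 0 0 0 0; 0 25 0 0 0 0; 0 15 0 0 0 0; 0 10 0 0 0 0; 0 0 0 0 0 0"
}}

```text
time_s: 15.6
eef_pos: [484.5, 116.9, 118.2]
tool_rot: [3.141, -0.004, -0.001]
force: [0.0, -0.0, -1.1]
finger_gap: 0.2
grasp_force: 0.0
```

Emit:
{"fn": "jog_arm", "kwargs": {
  "steps": "0 0 0 0 0 0; 0 0 0 0 0 0; 0 0 0 0 0 0"
}}

```text
time_s: 15.85
eef_pos: [484.8, 120.4, 118.1]
tool_rot: [-3.141, -0.004, -0.0]
force: [0.3, -0.6, -0.1]
finger_gap: -0.4
grasp_force: 0.0
```

```bash
python3 look.py w10; python3 chk.py 2>/dev/null | grep -v col
```

```text
[484.8 120.4 118.1]
loc_pin_top 0.81 [407.7 241.5] 4890 [484.6  50.2] [491.4  56.4]
slot_pin_top 0.9 [150.6 237.1] 3513 [486.8 186.3] [493.4 180.3]
[484.8 119.5 118.1] [-0.05 -0.01  1.21]
loc brass px 22 0
chk brass px 62 55
slot brass px 67 57
 110 121 152] [105 116  92  58  46  46  47  47  47  48  47  47  47  48  49  49  46  44
  61  82 116]
```

View pics/w10.png

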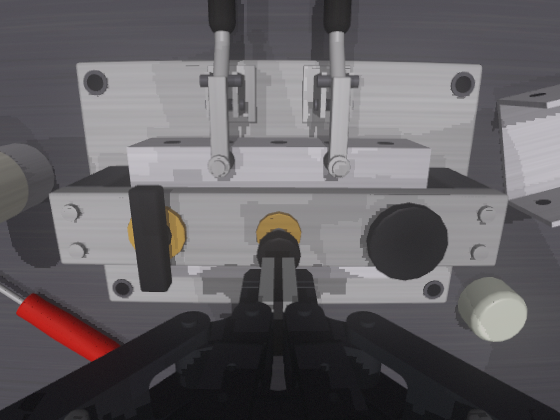

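Both outer heads are down, the bar at (151,237) and the loc head at (407,241). The check head at (279,248) is lined up with the fingers, so I'll descend.

Emit:
{"fn": "jog_arm", "kwargs": {
  "steps": "1 0 5 0 0 0; 0 0 5 0 0 0; 0 0 5 0 0 0; 0 0 2 0 0 0; 0 0 1.5 0 0 0; 0 0 1.5 0 0 0; 0 0 1.5 0 0 0; 0 0 1 0 0 0"
}}

```text
time_s: 16.82
eef_pos: [486.0, 118.8, 95.7]
tool_rot: [-3.142, -0.0, -0.0]
force: [-1.2, 0.4, 2.3]
finger_gap: 0.2
grasp_force: 1.6
```

Emit:
{"fn": "jog_arm", "kwargs": {
  "steps": "0 0 1 0 0 0; 0 0 1 0 0 0; 0 0 1 0 0 0; 0 0 1 0 0 0"
}}

```text
time_s: 17.15
eef_pos: [486.0, 118.8, 91.7]
tool_rot: [-3.142, -0.0, -0.0]
force: [-0.3, -0.7, 4.4]
finger_gap: -0.1
grasp_force: 1.6
```

Emit:
{"fn": "jog_arm", "kwargs": {
  "steps": "0 0 1 0 0 0; 0 0 1 0 0 0; 0 0 1 0 0 0; 0 0 1 0 0 0"
}}

```text
time_s: 17.48
eef_pos: [486.0, 118.8, 87.5]
tool_rot: [3.142, 0.0, 0.0]
force: [-1.0, 0.1, 3.7]
finger_gap: 0.0
grasp_force: 1.6
```

Emit:
{"fn": "jog_arm", "kwargs": {
  "steps": "0 0 1 0 0 0; 0 0 1 0 0 0; 0 0 1 0 0 0; 0 0 1 0 0 0; 0 0 1 0 0 0"
}}

```text
time_s: 17.9
eef_pos: [486.0, 118.8, 82.5]
tool_rot: [3.142, 0.0, 0.0]
force: [-0.1, 0.1, 3.2]
finger_gap: 0.4
grasp_force: 1.6
```

Emit:
{"fn": "jog_arm", "kwargs": {
  "steps": "0 0 0.8 0 0 0; 0 0 0.8 0 0 0; 0 0 0.6 0 0 0; 0 0 0 0 0 0"
}}

```text
time_s: 18.23
eef_pos: [485.9, 118.8, 80.4]
tool_rot: [3.142, 0.0, 0.0]
force: [-0.3, -0.4, 4.6]
finger_gap: 0.2
grasp_force: 2.3
```

Emit:
{"fn": "jog_arm", "kwargs": {
  "steps": "0 0 0.5 0 0 0; 0 0 0 0 0 0; 0 0 0 0 0 0; 0 0 0 0 0 0"
}}

```text
time_s: 18.57
eef_pos: [486.0, 118.8, 80.2]
tool_rot: [-3.142, -0.0, -0.0]
force: [-0.8, -0.3, 7.0]
finger_gap: -0.4
grasp_force: 3.1
```

Emit:
{"fn": "jog_arm", "kwargs": {
  "steps": "0 0 0.6 0 0 0; 0 0 0 0 0 0; 0 0 0 0 0 0; 0 0 0 0 0 0"
}}

```text
time_s: 18.9
eef_pos: [486.0, 118.8, 79.9]
tool_rot: [-3.141, -0.0, -0.001]
force: [-1.1, -1.3, 10.0]
finger_gap: 0.0
grasp_force: 4.4
```

Emit:
{"fn": "jog_arm", "kwargs": {
  "steps": "0 0 -10 0 0 0; 0 0 -15 0 0 0; 0 0 -20 0 0 0; 0 0 -25 0 0 0; 0 0 -20 0 0 0; 0 0 0 0 0 0; 0 0 0 0 0 0; 0 0 0 0 0 0"
}}

```text
time_s: 19.57
eef_pos: [485.3, 118.7, 169.0]
tool_rot: [3.141, 0.0, -0.001]
force: [0.2, -0.4, 0.8]
finger_gap: -0.1
grasp_force: 0.0
```

```bash
python3 look.py w11
python3 - <<'E'
from h import *
st=sensors.observe();print(st["time_s"],st["force"])
cams.camera("top");cams.camera("scene")
for n in("top","scene"):
    for t in("spray_can","can_cap","spare_bracket","screwdriver","check_pin_top","loc_pin_top","slot_pin_top"):
        for q in cams.trace(n,t)[:1]: print(n,t,round(q["confidence"],2),np.round(q["uv"],1))
E
```

```text
[485.3 118.7 169. ]
loc_pin_top 0.84 [380.2 211.8] 3269 [484.5  49.6] [489.8  54.3]
slot_pin_top 0.61 [174.  211.3] 2320 [484.8 185.9] [490.2 181.2]
check_pin_top 0.59 [273.2 215. ] 838 [482.3 120.4] [487.8 120.2]
19.7667 [ 0.28505887 -0.04854424  0.41657968]
top spray_can 0.73 [145.1 215. ]
top can_cap 0.73 [326.3 270. ]
top spare_bracket 0.77 [341.4 210.1]
top screwdriver 0.61 [155.1 269.9]
top loc_pin_top 0.7 [276.5 223. ]
scene spray_can 0.85 [392.1 297.1]
scene can_cap 0.86 [286.6 180.7]
scene spare_bracket 0.73 [228.7 204.9]
scene screwdriver 0.65 [422.3 278.8]
scene check_pin_top 0.25 [290.4 206.7]
scene loc_pin_top 0.76 [288.8 204.8]
scene slot_pin_top 0.48 [338.  244.5]
```

```bash
python3 -c "
from rig import job_done
print(job_done())"
```

```text
the job is handed in; nothing more can be done
None
```

I pressed the locating, slot and check pins home in that order, each to about 10 N with the head on its washer, moved no bystander by the last camera check, and handed the job in at about 20 s. The fingertips sat about 40 mm behind the reported TCP, so by the reported pose the grasp point passed through the locating-pin top and may have come within 8 mm of the other two; if the judge uses that pose, the run failed on the pinching rule (hand-in gave no verdict).

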